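Find the tired bottle stopper by its click

TASK

One of the three press-seal bottle stoppers in the walnut stand has a tired spring. Press every stopper's brass cap down until it clicks and stays down, without ramming it, and put the one that gives way with far less force than the other two into the brass dish, its cap still down. Leave the two firm ones seated in their wells with their caps clicked down, and do not disturb the decanter, the wine glasses or the ice tray.

Things in the scene. Friction and masses are not known exactly. Their poses are not given: they have to be found in the camera images.
- stand: walnut block fixed to the board, 66 (its x) x 222 (its y) x 44 mm high; origin at the centre of its underside. Three round wells in its top, in a row along its own y at -72, 0 and +72 mm, each 22 mm wide and 36 mm deep; a stopper stands in each.
- stopper_a: one of three stoppers alike to the eye (150 g); which one is tired is not told, places change. Origin: foot of its plug, z up to the cap. Rubber plug 17 mm across (rings 19), 31 long; black collar, the part to grip, 34 mm across, 31 to 57 mm above the origin, resting on the stand's top (so origin 13 mm above the board); brass cap 30 mm across, top at 69 mm when up, 62 clicked down.
- stopper_b: the second stopper, as stopper_a
- stopper_c: the third stopper, as stopper_a
- stopper_a_mid (a point): centre of stopper_a's collar, on its axis, 44 mm above the origin of the stopper
- stopper_b_mid (a point): the same on stopper_b
- stopper_c_mid (a point): the same on stopper_c
- cap_a (a joint): travel of stopper_a's cap into the collar, m: 0 up (all start so), about 0.007 down. Over-centre spring: force peaks at 1.5 mm, is nil at 4.5 mm, then the cap snaps down by itself (the click) onto a hard stop and stays, held by about the peak force. Peak: about 3 N in the tired stopper, about 10 N in the two firm ones.
- cap_b (a joint): the same for stopper_b
- cap_c (a joint): the same for stopper_c
- cap_a_top (a point): centre of the top face of stopper_a's cap
- cap_b_top (a point): the same on stopper_b
- cap_c_top (a point): the same on stopper_c
- dish: loose round brass dish (0.7 kg) standing on the board left or right of the stand, 144 mm across the rim and 116 mm at the foot, 24 mm high, wall and floor 4 mm thick; origin at the centre of its underside
- decanter: closed clear glass decanter, 112 mm in diameter, 224 mm tall; origin at the centre of its underside. Bystander.
- glass_1: stemless wine glass, 88 mm at the widest, 105 mm tall; origin at the centre of its underside. Bystander.
- glass_2: the second wine glass, as glass_1. Bystander.
- ice_tray: blue silicone ice mould tray 125 x 95 x 34 mm; origin at the centre of its underside, z up. Bystander, on the other side of the stand from the dish.
Mind the look-alikes: they are no part of the job. What is shaped like the stopper_b but orange is not meant. What is shaped like the stopper_a but pink is not meant.

How it is judged:
By the outcome, as a careful person would: the job done as asked, in the order asked, and still so for the second after the job is handed in, with the robot touching nothing.
It also fails if it takes over 56 s, if anything falls off the work surface, if the arm or the gripper's body presses on something with over 40 N, if the wrist force passes 120 N, or if a joint passes its speed limit or range.

ROBOT

A 6-joint arm with a two-finger parallel gripper is mounted at the origin on the work surface. World frame = base frame: x ahead of the robot, y to its left, z up, the work surface at z = 0. Lengths are in m, angles in rad, forces in N, time in s.
With the tool pointing down it reaches from about 0.425 to 1.125 m from the base axis. Payload 14.9 kg.
Tool frame: the origin (TCP) lies at the very end of the fingers, on their centre line; the grasp point (between the pads) lies arm.tcp_to_grasp behind it (arm.tcp_to_grasp is the distance from the TCP to the grasp point, in m); z points along the fingers, y is the direction in which the jaws open and shut (so a half turn about z gives the same grasp; the last joint's range is limited). The gripper opens to 91 mm and grips with 3 to 60 N. Pads are 32 mm wide; open, the fingers measure 118 mm over their backs; the gripper's body (76 mm by 178 mm) begins 60 mm behind the grasp point.
Start: joints at [1.269, 0.379, 1.734, -0, 1.028, -0.033], TCP at [0.186, 0.675, 0.214] pointing down, gripper open.
Joint ranges: [-2.77, 2.77], [-0.74, 2.19], [0, 2.66], [-1.06, 4.2], [0.31, 2.87], [-3.08, 3.08]. Speed limits (rad/s): [1.89, 1.89, 2.39, 3.14, 3.14, 3.14].

INTERFACE

Orientations are given as a rotation vector (axis times angle).
In Python, from bench import arm gives the robot as it stands. The module is installed in compiled form; this text tells all that it offers.
- The arm moves only by the tool apply_moves, never from a script. Its argument "plan" is a list of rows, each a list of 6 numbers: the shift along the tool's x, y, z in cm, then the turn, a rotation vector about the tool's x, y, z in degrees. In form: [[dx, dy, dz, ax, ay, az], ...]. A call has 1 to 8 rows; each row is the pose to reach, as a shift and turn from the pose measured when the call began, along the tool's axes at that moment; what a row does not reach only later rows make up. A row lasts 1/12 s, in which the tool goes at most 41.7 mm and 7.16 degrees, less where a joint would pass 70% of its speed; a pose out of reach is approached as far as the arm can. A call with a gripper value outside its range is refused whole. "grip" is the finger opening in cm, from 0 to 9.12, set as the call begins (left out, the last holds). The fingers move at their own pace and stop on an object; "newtons" is the grip in N (left out, the last holds). Time passes only in rows, so rows that repeat a pose let the fingers close. It gives the time, the measured TCP pose, the force and the opening at its end, in the units of the state.
- arm.get_state(): the state, without advancing time (a new reading comes with each control period).
- arm.grab_frame(name): name is "scene" or "side" or "wrist"; returns a dict with "frame" (420x560x3 uint8, red, green, blue), "range_z" (420x560 float32, m along the optical axis (not along the pixel's ray), 0 where there is no reading), "K" (3x3 intrinsics, pixels), "k1" (the pictures are not rectified: a ray, as slopes to the right and down, at radius r is drawn at 1 + k1 r^2 times it, then the intrinsics apply), "world_from_camera" (4x4, takes a point from camera to world coordinates). Camera axes: x right, y down, z forward; pixel columns grow to the right and rows downward; lengths in m; the calibration is good to about 2 mm. A picture is of the moment at which its call begins.
- arm.hand_in(): hands the job in, once; it reports no verdict.
The state is a dict: "clock": time; "joint_pos": joint angles; "qd": joint speeds; "joint_efforts": joint torques, N m; "tool_pos": TCP position; "tcp_rot": TCP orientation; "wrist_force": force on the tool from outside, world axes, zero at the start; "torque": the same for the moment, N m; "opening": finger opening in m.
Only numpy, scipy, OpenCV 4.12 (cv2) and the standard library are available. Lean on these libraries where they do the work, as an engineer would, in place of code of your own. Each camera call takes 0.05 s, during which the arm holds its last target.

## Working session

There is one attempt and no reset: what is moved stays moved. The work goes in short steps, Python scripts to look and compute and a tool call to move; the robot and the scene stay as the last step left them, time stands still between calls to the robot, and variables do not carry over. Pictures are saved under pics/ and viewed, and the job is handed in when it is done.

Besides the shell and the picture viewer there is one more tool, called after ">>>" as name(argument=value, ...) on one line, values as JSON. apply_moves: Moves the arm, as the interface text tells. Its arguments: {"type":"object","properties":{"plan":{"type":"array"},"grip":{"type":"number"},"newtons":{"type":"number"}},"required":["plan"]}

```bash
mkdir -p pics; ls; cat > h.py <<'E'
import numpy as np, cv2
from bench import arm
from scipy.spatial.transform import Rotation as R
def snap(n,f):
    d=arm.grab_frame(n); cv2.imwrite(f'pics/{f}.png',d['frame'][:,:,::-1]); np.savez(f'pics/{f}.npz',**{k:np.asarray(v) for k,v in d.items()}); return d
def load(f): return dict(np.load(f'pics/{f}.npz'))
def ray(d,u,v):
    K=d['K'];k1=float(d['k1']);xd=(u-K[0,2])/K[0,0];yd=(v-K[1,2])/K[1,1];x,y=xd,yd
    for _ in range(20):
        s=1+k1*(x*x+y*y);x,y=xd/s,yd/s
    return np.array([x,y,1.0])
def P(d,u,v,z=None):
    r=ray(d,u,v);T=d['world_from_camera']
    if z is None: c=r*float(d['range_z'][int(round(v)),int(round(u))]);return T[:3,:3]@c+T[:3,3]
    w=T[:3,:3]@r;return T[:3,3]+w*(z-T[2,3])/w[2]
def proj(d,p):
    T=d['world_from_camera'];c=T[:3,:3].T@(np.asarray(p)-T[:3,3]);x,y=c[:2]/c[2];s=1+float(d['k1'])*(x*x+y*y);K=d['K'];return K[0,0]*x*s+K[0,2],K[1,1]*y*s+K[1,2]
def cloud(d):
    h,w=d['range_z'].shape;out=np.zeros((h,w,3));uu,vv=np.meshgrid(np.arange(w),np.arange(h))
    K=d['K'];xd=(uu-K[0,2])/K[0,0];yd=(vv-K[1,2])/K[1,1];x,y=xd,yd
    for _ in range(20):
        s=1+float(d['k1'])*(x*x+y*y);x,y=xd/s,yd/s
    c=np.stack([x,y,np.ones_like(x)],-1)*d['range_z'][...,None];T=d['world_from_camera'];return c@T[:3,:3].T+T[:3,3]
def togo(p,yawrot=None):
    s=arm.get_state();M=R.from_rotvec(s['tcp_rot']).as_matrix();return M.T@(np.asarray(p)-s['tool_pos'])*100
E
python3 - <<'E'
from h import *
for n in ['scene','side','wrist']: d=snap(n,n+'0'); print(n,d['world_from_camera'][:3,3])
s=arm.get_state();print(s,arm.tcp_to_grasp);print(R.from_rotvec(s['tcp_rot']).as_matrix().round(3))
E
```

```text
pics
scene [1.26613569 0.46219781 0.64900835]
side [0.06424238 0.54041415 0.50042678]
wrist [0.10890871 0.6962816  0.38408656]
{'clock': 0.15, 'joint_pos': array([ 1.26869335e+00,  3.79300549e-01,  1.73463910e+00, -3.35038026e-05,
        1.02846406e+00, -3.32836394e-02]), 'qd': array([-0.00194605, -0.00214439, -0.0022318 , -0.00017078,  0.00319387,
       -0.00064263]), 'joint_efforts': array([-1.07732722e-03, -7.64110637e+01, -4.34648752e+01,  6.50205812e-02,
        4.10002714e-02, -5.72366253e-05]), 'tool_pos': array([0.18583091, 0.67458205, 0.21343395]), 'tcp_rot': array([-4.20948831e-01, -3.11315468e+00,  1.26360617e-03]), 'wrist_force': array([ 0.49306034,  0.42880471, -0.42434716]), 'torque': array([-0.01130514,  0.00884771,  0.00260988]), 'opening': 0.09137831799927516} 0.0188
[[-0.964  0.266 -0.   ]
 [ 0.266  0.964 -0.001]
 [-0.    -0.001 -1.   ]]
```

View pics/scene0.png

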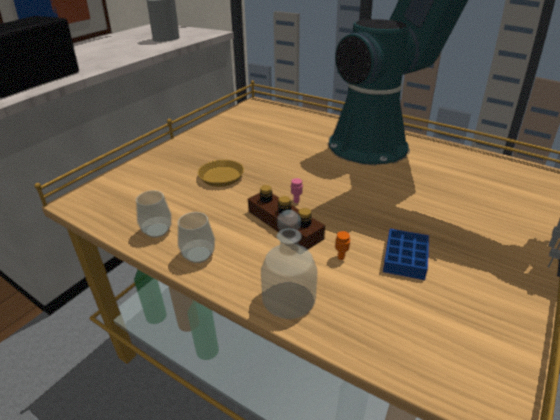

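View pics/side0.png

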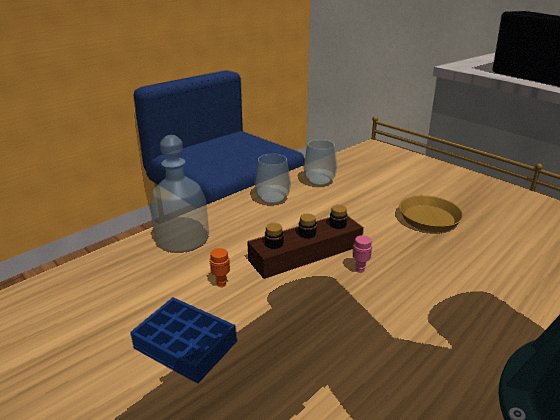

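View pics/wrist0.png

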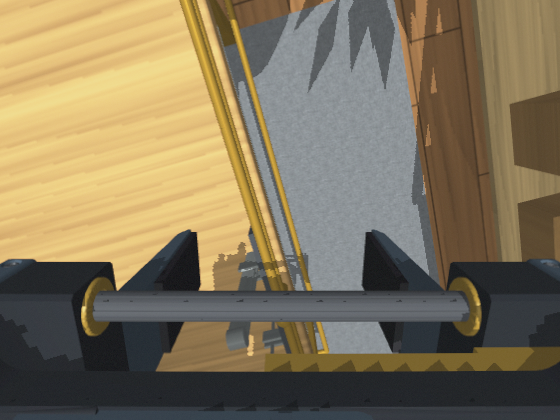

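The side view shows the stand's three stoppers with brass caps at (274,230), (308,220) and (339,211). The dish is at (430,213). The look-alikes are orange at (220,265) and pink at (362,252). Only the brass-and-black ones in the stand count. Next I'll measure positions and check a close crop.

```bash
python3 - <<'E'
from h import *
d=load('side0'); s=load('scene0')
im=cv2.imread('pics/side0.png')[185:300,190:480]; cv2.imwrite('pics/crop_side.png',cv2.resize(im,None,fx=2.7,fy=2.7,interpolation=cv2.INTER_CUBIC))
im=cv2.imread('pics/scene0.png')[150:300,185:385]; cv2.imwrite('pics/crop_scene.png',cv2.resize(im,None,fx=4,fy=4,interpolation=cv2.INTER_CUBIC))
for f,D in(('side',d),('scene',s)):
    C=cloud(D); z=C[...,2]; 
    m=(z>0.03)&(z<0.3)&(C[...,0]>0.3)&(C[...,0]<1.2)&(abs(C[...,1])<0.7)&(D['range_z']>0)
    n,l,st,ce=cv2.connectedComponentsWithStats(m.astype(np.uint8))
    for i in range(1,n):
        if st[i,4]>30:
            p=C[l==i]; print(f,ce[i].round(),st[i,4],p.min(0).round(3),p.max(0).round(3))
    hsv=cv2.cvtColor(D['frame'],cv2.COLOR_RGB2HSV)
    # stand top
    mt=(abs(z-0.044)<0.004)&m; 
    # caps top
    mc=(z>0.0775)&(z<0.09)&m
    n,l,st,ce=cv2.connectedComponentsWithStats(mc.astype(np.uint8))
    for i in range(1,n):
        if st[i,4]>8: p=C[l==i]; print(' cap',ce[i].round(),st[i,4],((p.min(0)+p.max(0))/2).round(4),p.max(0)[2].round(4))
E
```

```text
side [462. 151.] 1143 [ 0.3   -0.646  0.03 ] [ 0.847 -0.628  0.079]
side [177. 198.] 3945 [0.703 0.099 0.03 ] [0.791 0.203 0.226]
side [320. 159.] 1122 [ 0.701 -0.301  0.03 ] [ 0.78  -0.219  0.107]
side [272. 175.] 1351 [ 0.713 -0.146  0.03 ] [ 0.794 -0.065  0.108]
side [311. 237.] 3802 [ 0.421 -0.113  0.03 ] [0.608 0.115 0.086]
side [219. 262.] 493 [0.567 0.164 0.031] [0.599 0.197 0.072]
side [183. 332.] 1716 [0.434 0.249 0.03 ] [0.578 0.372 0.037]
 cap [321. 147.] 52 [ 0.7597 -0.2854  0.0849] 0.0898
 cap [320. 156.] 147 [ 0.739  -0.2534  0.0838] 0.0899
 cap [272. 162.] 67 [ 0.7765 -0.1278  0.0849] 0.09
 cap [272. 173.] 185 [ 0.7495 -0.1009  0.0837] 0.09
 cap [179. 214.] 336 [0.7383 0.1506 0.0837] 0.0899
 cap [339. 209.] 119 [ 0.5263 -0.0708  0.0814] 0.0852
 cap [307. 218.] 136 [ 5.455e-01 -4.000e-04  8.160e-02] 0.0856
 cap [274. 228.] 145 [0.5655 0.0687 0.0812] 0.0849
scene [100. 158.] 614 [ 0.302 -0.648  0.03 ] [ 0.851 -0.629  0.077]
scene [149. 141.] 54 [ 0.362 -0.647  0.03 ] [ 0.494 -0.632  0.035]
scene [122. 155.] 37 [ 0.51  -0.647  0.03 ] [ 0.589 -0.631  0.034]
scene [ 81. 176
[... 301 characters left out ...]
 [ 0.805 -0.065  0.107]
scene [407. 250.] 323 [0.435 0.25  0.03 ] [0.58  0.369 0.036]
scene [342. 241.] 256 [0.571 0.164 0.031] [0.605 0.195 0.071]
scene [556. 255.] 132 [0.351 0.603 0.03 ] [0.423 0.632 0.075]
scene [553. 372.] 954 [0.482 0.633 0.03 ] [0.815 0.644 0.065]
 cap [266. 188.] 65 [ 0.5312 -0.0701  0.081 ] 0.0843
 cap [150. 198.] 86 [ 0.7336 -0.2826  0.0837] 0.0899
 cap [284. 199.] 72 [ 5.484e-01 -5.000e-04  8.060e-02] 0.0835
 cap [152. 210.] 162 [ 0.7509 -0.2563  0.0837] 0.0899
 cap [305. 211.] 80 [0.5681 0.0681 0.0803] 0.0831
 cap [192. 220.] 101 [ 0.7464 -0.1233  0.0838] 0.0899
 cap [195. 235.] 178 [ 0.7658 -0.0998  0.0837] 0.0899
 cap [289. 285.] 335 [0.773  0.148  0.0838] 0.09
```

View pics/crop_side.png

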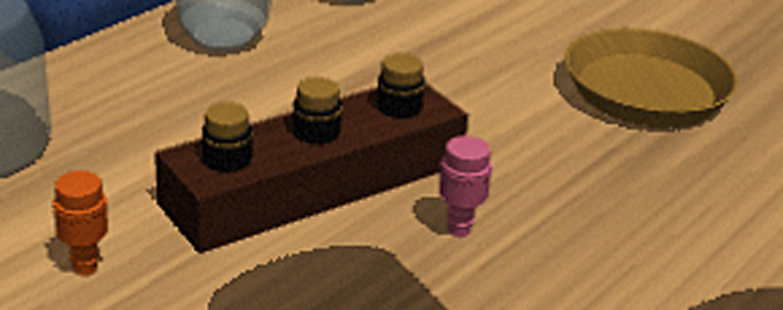

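View pics/crop_scene.png

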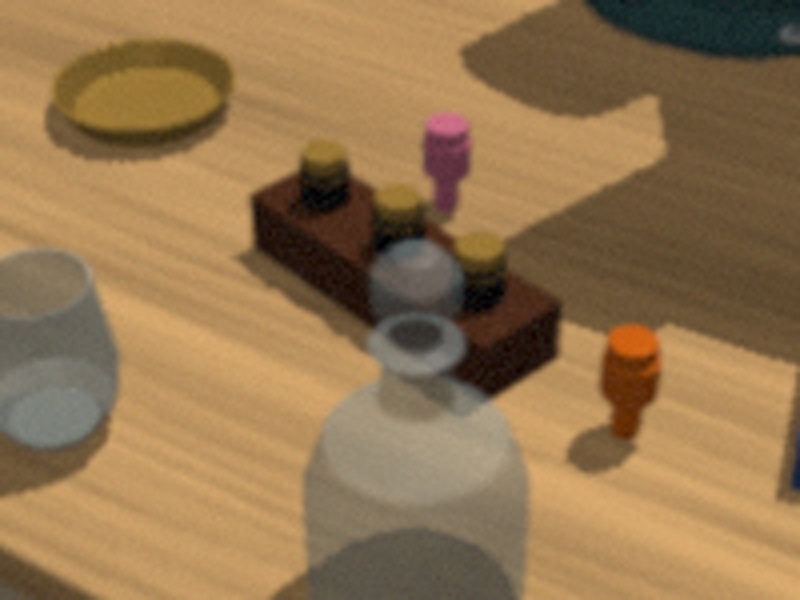

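```bash
python3 - <<'E'
from h import *
for f in('side0','scene0'):
    D=load(f);C=cloud(D);z=C[...,2]
    m=(z>0.012)&(z<0.03)&(C[...,0]>0.3)&(C[...,0]<0.9)&(C[...,1]<-0.12)&(C[...,1]>-0.5)
    n,l,st,ce=cv2.connectedComponentsWithStats(m.astype(np.uint8))
    for i in range(1,n):
        if st[i,4]>30: p=C[l==i]; print(f,ce[i].round(),st[i,4],p.min(0).round(3),p.max(0).round(3),((p.min(0)+p.max(0))/2).round(4))
    # stand top outline
    m=(abs(z-0.044)<0.003)&(C[...,0]>0.46)&(C[...,0]<0.63)&(abs(C[...,1])<0.13)
    p=C[m][:,:2].astype(np.float32);print(cv2.minAreaRect(p),len(p))
E
```

```text
side0 [320. 179.] 142 [ 0.702 -0.286  0.012] [ 0.767 -0.222  0.03 ] [ 0.7349 -0.2543  0.0211]
side0 [431. 209.] 789 [ 0.372 -0.372  0.012] [ 0.515 -0.226  0.028] [ 0.4436 -0.2986  0.0199]
((0.5467230677604675, -0.0016674250364303589), (0.22386784851551056, 0.06960329413414001), 74.59249114990234) 1627
scene0 [220. 169.] 369 [ 0.372 -0.371  0.012] [ 0.517 -0.229  0.027] [ 0.4447 -0.3     0.0196]
scene0 [157. 232.] 119 [ 0.726 -0.272  0.012] [ 0.788 -0.22   0.03 ] [ 0.7567 -0.2462  0.0211]
((0.548106849193573, -0.0013565868139266968), (0.2241852730512619, 0.06938670575618744), 74.72602081298828) 635
```

The crop confirms it: three identical brass-capped stoppers with black collars in the stand, and the orange and pink look-alikes stand on the table. The stand is at about (0.5475,-0.0015) with its row at 74.6°, which already matches the tool's y. The dish is at (0.444,-0.299).

```bash
python3 - <<'E'
from h import *
print(togo([0.5667,0.0679,0.15]).round(2))
E
```

```text
[-52.83 -48.37   6.38]
```

>>> apply_moves(plan=[[-52.8, -48.4, 3, 0, 0, 0], [-52.8, -48.4, 3, 0, 0, 0], [-52.8, -48.4, 3, 0, 0, 0], [-52.8, -48.4, 3, 0, 0, 0], [-52.8, -48.4, 3, 0, 0, 0], [-52.8, -48.4, 3, 0, 0, 0], [-52.8, -48.4, 3, 0, 0, 0], [-52.8, -48.4, 3, 0, 0, 0]], grip=0)

```text
clock: 0.82
tool_pos: [0.3632, 0.3908, 0.1999]
tcp_rot: [-0.42, -3.113, 0.001]
wrist_force: [0.6, 0.3, 0.6]
opening: 0.0409
```

```bash
python3 - <<'E'
from h import *
s=arm.get_state();print(s['tool_pos'],s['opening'],s['wrist_force'])
print(R.from_rotvec(s['tcp_rot']).as_matrix().round(3))
print(togo([0.5667,0.0679,0.15]).round(2))
E
```

```text
[0.36324414 0.39080085 0.19986027] 0.04091337044817017 [0.63324771 0.25313063 0.62729846]
[[-0.964  0.265 -0.   ]
 [ 0.265  0.964 -0.001]
 [-0.    -0.001 -1.   ]]
[-28.18 -25.73   5.01]
```

>>> apply_moves(plan=[[-28.2, -25.7, 4, 0, 0, 0], [-28.2, -25.7, 4, 0, 0, 0], [-28.2, -25.7, 4, 0, 0, 0], [-28.2, -25.7, 4, 0, 0, 0], [-28.2, -25.7, 4, 0, 0, 0], [-28.2, -25.7, 4, 0, 0, 0], [-28.2, -25.7, 4, 0, 0, 0], [-28.2, -25.7, 4, 0, 0, 0]])

```text
clock: 1.48
tool_pos: [0.54, 0.11, 0.1653]
tcp_rot: [-0.421, -3.113, 0.001]
wrist_force: [2.0, 1.2, -0.7]
opening: 0.0004
```

>>> apply_moves(plan=[[0, 0, 0, 0, 0, 0], [0, 0, 0, 0, 0, 0], [0, 0, 0, 0, 0, 0], [0, 0, 0, 0, 0, 0]])

```text
clock: 1.82
tool_pos: [0.5394, 0.1109, 0.1652]
tcp_rot: [-0.419, -3.113, 0.001]
wrist_force: [-0.9, -0.7, 0.3]
opening: 0.0003
```

```bash
python3 - <<'E'
from h import *
s=arm.get_state();print(s['tool_pos'],s['opening'],s['wrist_force'])
print(togo([0.5667,0.0679,0.10]).round(2))
d=snap('wrist','w1');snap('side','s1')
print(proj(d,[0.5667,0.0679,0.082]),proj(d,s['tool_pos']))
E
```

```text
[0.53936802 0.11087063 0.16524136] 0.00026900440689533696 [-0.9407958  -0.66058765  0.3393284 ]
[-3.77 -3.42  6.53]
(np.float64(238.87741124545417), np.float64(257.1567600925051)) (np.float64(280.0380594915878), np.float64(258.49226405095254))
```

>>> apply_moves(plan=[[-1.9, -1.7, 2.5, 0, 0, 0], [-3.8, -3.4, 5, 0, 0, 0], [-3.8, -3.4, 6.5, 0, 0, 0], [-3.8, -3.4, 6.5, 0, 0, 0], [-3.8, -3.4, 6.5, 0, 0, 0], [-3.8, -3.4, 6.5, 0, 0, 0]])

```text
clock: 2.42
tool_pos: [0.5672, 0.0692, 0.1014]
tcp_rot: [0.416, 3.113, -0.001]
wrist_force: [0.6, 0.3, 0.1]
opening: 0.0001
```

```bash
python3 - <<'E'
from h import *
s=arm.get_state();print(s['tool_pos'],s['opening'],s['wrist_force'])
print(togo([0.5667,0.0679,0.087]).round(2))
d=snap('wrist','w2');e=snap('side','s2')
print(proj(d,[0.5667,0.0679,0.082]),proj(d,s['tool_pos']))
a=cv2.imread('pics/w2.png'); b=cv2.imread('pics/s2.png')[150:300,200:400]
cv2.imwrite('pics/c2.png',np.hstack([cv2.resize(a[100:400,130:430],(400,400)),cv2.resize(b,(400,300),interpolation=3).__class__(0) if 0 else cv2.copyMakeBorder(cv2.resize(b,(400,300),interpolation=cv2.INTER_CUBIC),0,100,0,0,0)]))
E
```

```text
[0.56722743 0.06915807 0.10141373] 6.586531959083683e-05 [0.64089887 0.29608465 0.06968755]
[ 0.02 -0.13  1.44]
(np.float64(277.9179330951941), np.float64(244.54306229292357)) (np.float64(280.06483997231453), np.float64(258.46135343619073))
```

View pics/c2.png

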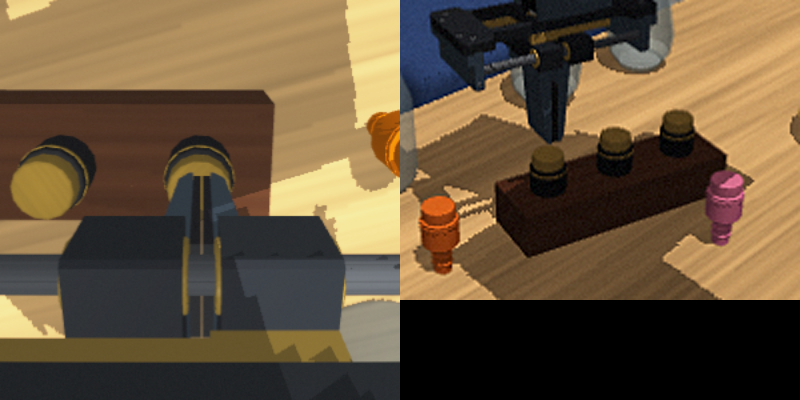

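The closed fingertips are centred over the left cap: the crop shows them at (200,180) with the cap right behind. Now the slow press.

>>> apply_moves(plan=[[0, -0.1, 0.5, 0, 0, 0], [0, -0.1, 1.0, 0, 0, 0], [0, -0.1, 1.4, 0, 0, 0], [0, -0.1, 1.5, 0, 0, 0], [0, -0.1, 1.5, 0, 0, 0]])

```text
clock: 2.93
tool_pos: [0.567, 0.0681, 0.0863]
tcp_rot: [0.416, 3.113, -0.001]
wrist_force: [0.4, -1.1, -0.1]
opening: 0.0004
```

>>> apply_moves(plan=[[0, 0, 0.1, 0, 0, 0], [0, 0, 0.2, 0, 0, 0], [0, 0, 0.3, 0, 0, 0]])

```text
clock: 3.18
tool_pos: [0.567, 0.068, 0.0832]
tcp_rot: [0.417, 3.113, -0.001]
wrist_force: [0.1, -0.0, -0.1]
opening: 0.0001
```

>>> apply_moves(plan=[[0, 0, 0.1, 0, 0, 0], [0, 0, 0.1, 0, 0, 0]])

```text
clock: 3.35
tool_pos: [0.5671, 0.068, 0.0821]
tcp_rot: [0.417, 3.113, -0.001]
wrist_force: [0.2, -0.1, 2.2]
opening: 0.0004
```

>>> apply_moves(plan=[[0, 0, 0.1, 0, 0, 0], [0, 0, 0.1, 0, 0, 0]])

```text
clock: 3.52
tool_pos: [0.5671, 0.068, 0.0811]
tcp_rot: [0.417, 3.113, -0.001]
wrist_force: [-1.0, 0.4, 3.2]
opening: 0.0002
```

>>> apply_moves(plan=[[0, 0, 0.05, 0, 0, 0], [0, 0, 0.05, 0, 0, 0]])

```text
clock: 3.68
tool_pos: [0.5671, 0.068, 0.0806]
tcp_rot: [0.417, 3.113, -0.001]
wrist_force: [-1.4, -1.5, 2.8]
opening: 0.0006
```

>>> apply_moves(plan=[[0, 0, 0.05, 0, 0, 0], [0, 0, 0.05, 0, 0, 0]])

```text
clock: 3.85
tool_pos: [0.5671, 0.068, 0.0801]
tcp_rot: [0.417, 3.113, -0.001]
wrist_force: [-1.6, -0.4, 3.7]
opening: 0.0003
```

>>> apply_moves(plan=[[0, 0, 0.05, 0, 0, 0], [0, 0, 0.05, 0, 0, 0]])

```text
clock: 4.02
tool_pos: [0.5671, 0.068, 0.0795]
tcp_rot: [0.417, 3.113, -0.001]
wrist_force: [-2.1, 0.9, 2.2]
opening: 0.0002
```

>>> apply_moves(plan=[[0, 0, 0.1, 0, 0, 0], [0, 0, 0.1, 0, 0, 0]])

```text
clock: 4.18
tool_pos: [0.5671, 0.068, 0.0783]
tcp_rot: [0.417, 3.113, -0.001]
wrist_force: [-0.4, 0.1, 0.3]
opening: 0.0003
```

>>> apply_moves(plan=[[0, 0, 0.1, 0, 0, 0], [0, 0, 0.1, 0, 0, 0]])

```text
clock: 4.35
tool_pos: [0.567, 0.068, 0.077]
tcp_rot: [0.417, 3.113, -0.001]
wrist_force: [0.3, 0.0, 1.2]
opening: 0.0009
```

This one peaks at about 3.5 N and lets go around 4.5 mm, so it looks like the tired one. I'll lift and check it.

>>> apply_moves(plan=[[0, 0, -0.5, 0, 0, 0], [0, 0, -1.5, 0, 0, 0], [0, -2, -2.3, 0, 0, 0], [0, -4.5, -2.3, 0, 0, 0], [0, -7.2, -2.3, 0, 0, 0], [0, -7.2, -2.3, 0, 0, 0], [0, -7.2, -2.3, 0, 0, 0]])

```text
clock: 4.93
tool_pos: [0.5482, -0.0023, 0.101]
tcp_rot: [0.42, 3.112, -0.0]
wrist_force: [-0.2, -0.1, -0.6]
opening: 0.0004
```

```bash
cat > caps.py <<'E'
from h import *
def caps(f):
    D=snap('side',f);C=cloud(D)
    for p in ([0.5667,0.0679],[0.5475,-0.0015],[0.5283,-0.0709]):
        m=(np.hypot(C[...,0]-p[0],C[...,1]-p[1])<0.011)&(C[...,2]>0.06)&(C[...,2]<0.095)
        q=C[m]; print(p,m.sum(),np.median(q[:,2]).round(4) if len(q) else None, np.percentile(q[:,2],[10,90]).round(4) if len(q) else '')
E
python3 - <<'E'
from caps import *
caps('s3')
s=arm.get_state();print(s['tool_pos'],s['wrist_force']); print(togo([0.5475,-0.0015,0.087]).round(2))
D=load('side0');C=cloud(D)
for p in ([0.5667,0.0679],[0.5475,-0.0015],[0.5283,-0.0709]):
  m=(np.hypot(C[...,0]-p[0],C[...,1]-p[1])<0.011)&(C[...,2]>0.06);print(np.median(C[m][:,2]))
b=cv2.imread('pics/s3.png')[150:300,200:400];cv2.imwrite('pics/c3.png',cv2.resize(b,(800,600),interpolation=cv2.INTER_CUBIC))
E
```

```text
[0.5667, 0.0679] 59 0.0768 [0.0757 0.0775]
[0.5475, -0.0015] 50 0.0835 [0.0825 0.0841]
[0.5283, -0.0709] 52 0.0836 [0.0827 0.0846]
[ 0.54842718 -0.00157326  0.10085476] [ 0.86930772 -0.11067818  0.83782747]
[ 0.09 -0.02  1.39]
0.08320802168051791
0.08365515830147652
0.08352312847690765
```

View pics/c3.png

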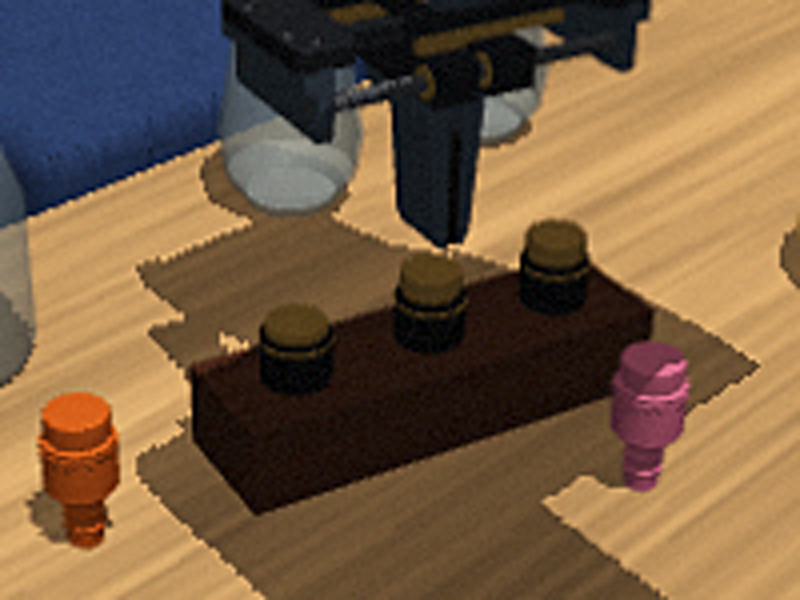

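The left cap at (297,325) is visibly down, 7 mm lower by depth. The middle cap is next.

>>> apply_moves(plan=[[0.1, 0, 0.5, 0, 0, 0], [0.1, 0, 1.0, 0, 0, 0], [0.1, 0, 1.3, 0, 0, 0], [0.1, 0, 1.5, 0, 0, 0], [0.1, 0, 1.6, 0, 0, 0], [0.1, 0, 1.7, 0, 0, 0], [0.1, 0, 1.75, 0, 0, 0]])

```text
clock: 5.57
tool_pos: [0.5475, -0.0012, 0.0832]
tcp_rot: [0.418, 3.112, -0.0]
wrist_force: [0.4, 0.4, -0.9]
opening: 0.0003
```

>>> apply_moves(plan=[[0, 0, 0.1, 0, 0, 0], [0, 0, 0.1, 0, 0, 0]])

```text
clock: 5.73
tool_pos: [0.5477, -0.0012, 0.0823]
tcp_rot: [0.418, 3.112, -0.0]
wrist_force: [-0.9, 0.3, 1.7]
opening: 0.0006
```

>>> apply_moves(plan=[[0, 0, 0.1, 0, 0, 0], [0, 0, 0.1, 0, 0, 0]])

```text
clock: 5.9
tool_pos: [0.5477, -0.0012, 0.0817]
tcp_rot: [0.418, 3.112, -0.0]
wrist_force: [-3.4, -0.6, 9.8]
opening: 0.0004
```

>>> apply_moves(plan=[[0, 0, 0.1, 0, 0, 0], [0, 0, 0.1, 0, 0, 0]])

```text
clock: 6.07
tool_pos: [0.5477, -0.0012, 0.0812]
tcp_rot: [0.418, 3.112, -0.0]
wrist_force: [-4.5, 0.5, 10.9]
opening: 0.0004
```

>>> apply_moves(plan=[[0, 0, 0.1, 0, 0, 0], [0, 0, 0.1, 0, 0, 0]])

```text
clock: 6.23
tool_pos: [0.5477, -0.0012, 0.0806]
tcp_rot: [0.418, 3.113, -0.0]
wrist_force: [-4.5, -0.4, 11.4]
opening: 0.0004
```

>>> apply_moves(plan=[[0, 0, 0.1, 0, 0, 0], [0, 0, 0.1, 0, 0, 0]])

```text
clock: 6.4
tool_pos: [0.5477, -0.0012, 0.0801]
tcp_rot: [0.418, 3.113, -0.0]
wrist_force: [-4.3, 0.3, 10.7]
opening: 0.0004
```

>>> apply_moves(plan=[[0, 0, 0.1, 0, 0, 0], [0, 0, 0.1, 0, 0, 0]])

```text
clock: 6.57
tool_pos: [0.5477, -0.0012, 0.0795]
tcp_rot: [0.418, 3.113, -0.0]
wrist_force: [-3.6, 0.6, 8.3]
opening: 0.0004
```

>>> apply_moves(plan=[[0, 0, 0.1, 0, 0, 0], [0, 0, 0.1, 0, 0, 0]])

```text
clock: 6.73
tool_pos: [0.5476, -0.0012, 0.0788]
tcp_rot: [0.419, 3.113, -0.0]
wrist_force: [-3.4, 1.1, 4.6]
opening: 0.0003
```

>>> apply_moves(plan=[[0, 0, 0.1, 0, 0, 0], [0, 0, 0.1, 0, 0, 0]])

```text
clock: 6.9
tool_pos: [0.5476, -0.0012, 0.0778]
tcp_rot: [0.419, 3.113, -0.0]
wrist_force: [0.6, -0.7, -0.5]
opening: 0.0006
```

Clicked with a peak of about 11 N, so it's firm. On to the third.

>>> apply_moves(plan=[[0, 0, -0.6, 0, 0, 0], [0, 0, -1.6, 0, 0, 0], [0, -2, -2.3, 0, 0, 0], [0, -4.5, -2.3, 0, 0, 0], [0, -7.2, -2.3, 0, 0, 0], [0, -7.2, -2.3, 0, 0, 0], [0, -7.2, -2.3, 0, 0, 0]])

```text
clock: 7.48
tool_pos: [0.5287, -0.0715, 0.1017]
tcp_rot: [0.422, 3.112, -0.0]
wrist_force: [-0.3, -0.1, -0.7]
opening: 0.0003
```

```bash
python3 - <<'E'
from caps import *
caps('s4')
s=arm.get_state();print(s['tool_pos'],s['wrist_force']); print(togo([0.5283,-0.0709,0.0835]).round(2))
E
```

```text
[0.5667, 0.0679] 58 0.0765 [0.0756 0.0775]
[0.5475, -0.0015] 55 0.0763 [0.0752 0.0773]
[0.5283, -0.0709] 51 0.0835 [0.0826 0.0842]
[ 0.52892492 -0.07085013  0.10151353] [ 0.66139908  0.02025399 -1.25778098]
[ 0.06 -0.02  1.8 ]
```

>>> apply_moves(plan=[[0.1, 0, 0.5, 0, 0, 0], [0.1, 0, 1.0, 0, 0, 0], [0.1, 0, 1.3, 0, 0, 0], [0.1, 0, 1.5, 0, 0, 0], [0.1, 0, 1.6, 0, 0, 0], [0.1, 0, 1.7, 0, 0, 0], [0.1, 0, 1.8, 0, 0, 0]])

```text
clock: 8.12
tool_pos: [0.5281, -0.0705, 0.0834]
tcp_rot: [0.42, 3.112, -0.0]
wrist_force: [-0.4, 0.5, -0.9]
opening: 0.0005
```

>>> apply_moves(plan=[[0, 0, 0.1, 0, 0, 0], [0, 0, 0.1, 0, 0, 0]])

```text
clock: 8.28
tool_pos: [0.5281, -0.0705, 0.0824]
tcp_rot: [0.42, 3.112, -0.0]
wrist_force: [-0.4, 0.1, 1.2]
opening: 0.0
```

>>> apply_moves(plan=[[0, 0, 0.1, 0, 0, 0], [0, 0, 0.1, 0, 0, 0]])

```text
clock: 8.45
tool_pos: [0.5283, -0.0705, 0.0817]
tcp_rot: [0.42, 3.112, -0.0]
wrist_force: [-3.4, -0.4, 9.5]
opening: 0.0005
```

>>> apply_moves(plan=[[0, 0, 0.1, 0, 0, 0], [0, 0, 0.1, 0, 0, 0]])

```text
clock: 8.62
tool_pos: [0.5283, -0.0705, 0.0811]
tcp_rot: [0.42, 3.112, -0.0]
wrist_force: [-3.7, 0.5, 10.1]
opening: 0.0002
```

>>> apply_moves(plan=[[0, 0, 0.1, 0, 0, 0], [0, 0, 0.1, 0, 0, 0]])

```text
clock: 8.78
tool_pos: [0.5284, -0.0705, 0.0806]
tcp_rot: [0.42, 3.112, -0.0]
wrist_force: [-3.4, 0.9, 9.9]
opening: 0.0001
```

>>> apply_moves(plan=[[0, 0, 0.1, 0, 0, 0], [0, 0, 0.1, 0, 0, 0]])

```text
clock: 8.95
tool_pos: [0.5284, -0.0705, 0.0799]
tcp_rot: [0.421, 3.112, -0.0]
wrist_force: [-3.2, 0.9, 9.0]
opening: 0.0008
```

>>> apply_moves(plan=[[0, 0, 0.1, 0, 0, 0], [0, 0, 0.1, 0, 0, 0]])

```text
clock: 9.12
tool_pos: [0.5284, -0.0705, 0.0793]
tcp_rot: [0.421, 3.112, 0.0]
wrist_force: [-3.0, 0.9, 7.8]
opening: 0.0001
```

>>> apply_moves(plan=[[0, 0, 0.1, 0, 0, 0], [0, 0, 0.1, 0, 0, 0]])

```text
clock: 9.28
tool_pos: [0.5284, -0.0705, 0.0784]
tcp_rot: [0.421, 3.112, 0.0]
wrist_force: [-1.5, 0.2, 2.2]
opening: 0.0004
```

>>> apply_moves(plan=[[0, 0, 0.1, 0, 0, 0], [0, 0, 0.1, 0, 0, 0]])

```text
clock: 9.45
tool_pos: [0.5283, -0.0705, 0.0773]
tcp_rot: [0.421, 3.112, 0.0]
wrist_force: [0.1, -0.8, 0.5]
opening: 0.0008
```

All three have clicked. The peaks were about 3.5, 11 and 10 N, so the left one (+y) is tired. I'll go back to it and open to about 5.5 cm.

>>> apply_moves(plan=[[0, 0, -1, 0, 0, 0], [0, 0, -3, 0, 0, 0], [0, 3, -4.5, 0, 0, 0], [0, 7, -4.5, 0, 0, 0], [0, 11, -4.5, 0, 0, 0], [0, 14.4, -4.5, 0, 0, 0], [0, 14.4, -4.5, 0, 0, 0], [0, 14.4, -4.5, 0, 0, 0]], grip=5.4)

```text
clock: 10.12
tool_pos: [0.5669, 0.0697, 0.1229]
tcp_rot: [0.417, 3.112, 0.0]
wrist_force: [-0.3, -0.0, 0.1]
opening: 0.0507
```

```bash
python3 - <<'E'
from caps import *
caps('s5'); d=snap('wrist','w5')
s=arm.get_state();print(s['tool_pos'],s['opening']); print(togo([0.5667,0.0679,0.048]).round(2))
print(proj(d,[0.5667,0.0679,0.075]))
E
```

```text
[0.5667, 0.0679] 59 0.0766 [0.0756 0.0776]
[0.5475, -0.0015] 52 0.0763 [0.0755 0.077 ]
[0.5283, -0.0709] 49 0.0764 [0.0754 0.0773]
[0.56630925 0.06796742 0.1225937 ] 0.053677788498412676
[-0.03  0.    7.46]
(np.float64(279.2335180745115), np.float64(229.43045096151667))
```

View pics/w5.png

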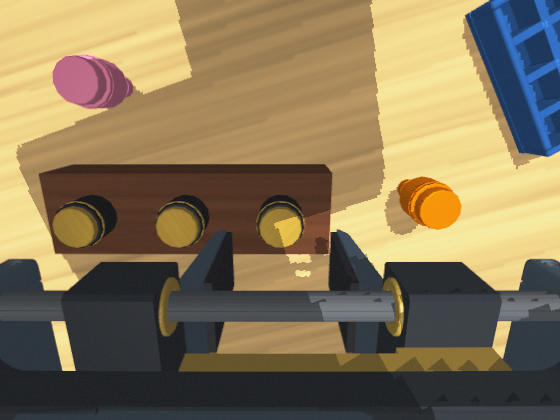

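All three caps read down, and the tired stopper's cap at (280,224) sits between the fingers. Descending and gripping.

>>> apply_moves(plan=[[0, 0, 2.5, 0, 0, 0], [0, 0, 4.5, 0, 0, 0], [0, 0, 6, 0, 0, 0], [0, 0, 7, 0, 0, 0], [0, 0, 7.4, 0, 0, 0], [0, 0, 7.45, 0, 0, 0], [0, 0, 7.45, 0, 0, 0]])

```text
clock: 10.8
tool_pos: [0.5666, 0.0676, 0.0486]
tcp_rot: [0.421, 3.112, -0.0]
wrist_force: [-0.0, -0.2, 0.3]
opening: 0.0541
```

>>> apply_moves(plan=[[0, 0, 0, 0, 0, 0], [0, 0, 0, 0, 0, 0], [0, 0, 0, 0, 0, 0], [0, 0, 0, 0, 0, 0], [0, 0, 0, 0, 0, 0], [0, 0, 0, 0, 0, 0]], grip=2.8, newtons=20)

```text
clock: 11.3
tool_pos: [0.567, 0.0676, 0.0492]
tcp_rot: [0.421, 3.111, 0.0]
wrist_force: [-1.6, -0.6, 7.1]
opening: 0.0333
```

>>> apply_moves(plan=[[0, 0, -0.5, 0, 0, 0], [0, 0, -1, 0, 0, 0], [0, 0, -1.5, 0, 0, 0], [0, 0, -2, 0, 0, 0], [0, 0, -2, 0, 0, 0]])

```text
clock: 11.72
tool_pos: [0.5676, 0.0677, 0.0704]
tcp_rot: [0.421, 3.11, 0.001]
wrist_force: [0.9, -0.4, -1.5]
opening: 0.0335
```

```bash
python3 - <<'E'
from h import *
snap('side','s6');snap('wrist','w6')
s=arm.get_state();print(s['tool_pos'],s['wrist_force'],s['opening'])
b=cv2.imread('pics/s6.png')[150:300,200:400];cv2.imwrite('pics/c6.png',cv2.resize(b,(800,600),interpolation=cv2.INTER_CUBIC))
E
```

```text
[0.5670776  0.06762991 0.06944398] [-0.49656392 -0.66209283 -1.83409665] 0.033539037425121286
```

View pics/c6.png

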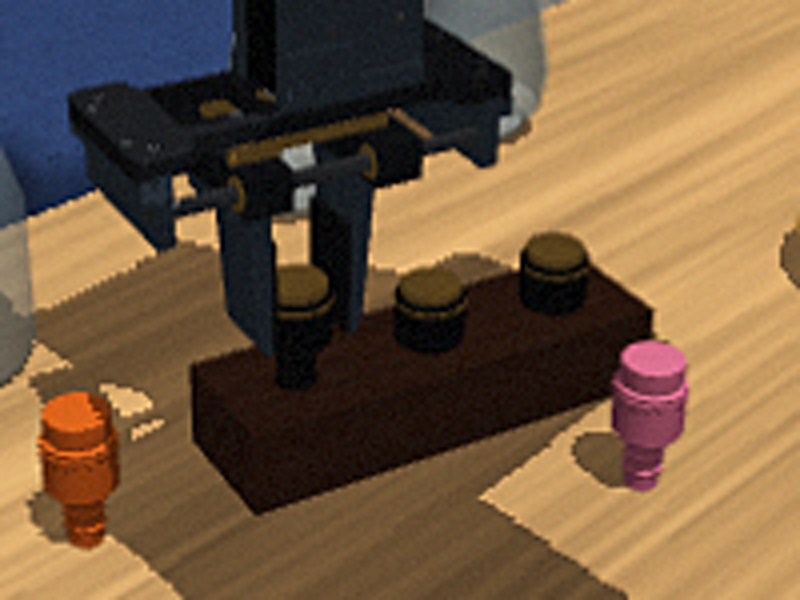

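It's held and rising straight with its cap down. Lifting clear.

>>> apply_moves(plan=[[0, 0, -1.5, 0, 0, 0], [0, 0, -3, 0, 0, 0], [0, 0, -5, 0, 0, 0], [0, 0, -7.5, 0, 0, 0], [0, 0, -9, 0, 0, 0], [0, 0, -9, 0, 0, 0]])

```text
clock: 12.32
tool_pos: [0.5685, 0.0678, 0.1623]
tcp_rot: [0.42, 3.107, 0.002]
wrist_force: [0.7, 0.4, -0.8]
opening: 0.0336
```

```bash
python3 - <<'E'
from h import *
s=arm.get_state();print(s['tool_pos'],s['opening']); print(togo([0.444,-0.299,0.16]).round(2))
E
```

```text
[0.56845246 0.06777854 0.16230165] 0.03355201564922902
[  2.25 -38.67   0.14]
```

>>> apply_moves(plan=[[0.2, -2.5, 0, 0, 0, 0], [0.4, -5, 0, 0, 0, 0], [0.6, -8, 0, 0, 0, 0], [0.8, -11, 0, 0, 0, 0], [1.0, -14, 0, 0, 0, 0], [1.2, -17, 0, 0, 0, 0], [1.4, -20, 0, 0, 0, 0], [1.5, -23, 0, 0, 0, 0]])

```text
clock: 12.98
tool_pos: [0.4915, -0.151, 0.1606]
tcp_rot: [0.42, 3.108, 0.002]
wrist_force: [0.7, -0.2, -1.8]
opening: 0.0333
```

```bash
python3 - <<'E'
from h import *
s=arm.get_state();print(s['tool_pos'],s['opening']); print(togo([0.444,-0.299,0.16]).round(2))
print(R.from_rotvec(s['tcp_rot']).as_matrix().round(4))
E
```

```text
[ 0.49154731 -0.15096616  0.16056634] 0.03333196584303379
[  0.65 -15.53   0.02]
[[-9.641e-01  2.656e-01  5.400e-03]
 [ 2.656e-01  9.641e-01  7.000e-04]
 [-5.000e-03  2.100e-03 -1.000e+00]]
```

>>> apply_moves(plan=[[0.1, -3, 0, 0, 0, 0], [0.2, -6, 0, 0, 0, 0], [0.3, -9, 0, 0, 0, 0], [0.5, -12, 0, 0, 0, 0], [0.6, -14, 0, 0, 0, 0], [0.65, -15.5, 0, 0, 0, 0], [0.65, -15.5, 0, 0, 0, 0], [0.65, -15.5, 0, 0, 0, 0]])

```text
clock: 13.65
tool_pos: [0.4435, -0.2987, 0.1592]
tcp_rot: [0.423, 3.109, 0.003]
wrist_force: [0.7, -0.4, -1.0]
opening: 0.0333
```

>>> apply_moves(plan=[[0, 0, 2, 0, 0, 0], [0, 0, 4, 0, 0, 0], [0, 0, 6, 0, 0, 0], [0, 0, 7.5, 0, 0, 0], [0, 0, 8.5, 0, 0, 0], [0, 0, 8.5, 0, 0, 0]])

```text
clock: 14.15
tool_pos: [0.443, -0.2969, 0.072]
tcp_rot: [0.422, 3.112, 0.006]
wrist_force: [-0.4, 1.1, -1.8]
opening: 0.0337
```

```bash
python3 - <<'E'
from h import *
d=snap('side','s7');e=snap('wrist','w7');g=snap('scene','g7')
s=arm.get_state();print(s['tool_pos'],s['opening'],s['wrist_force']); print(togo([0.444,-0.299,0.04]).round(2))
print(proj(d,[0.444,-0.299,0.004]),proj(g,[0.444,-0.299,0.004]))
b=cv2.resize(cv2.imread('pics/s7.png')[120:270,330:530],(400,300),interpolation=cv2.INTER_CUBIC)
c=cv2.resize(cv2.imread('pics/g7.png')[90:240,120:320],(400,300),interpolation=cv2.INTER_CUBIC)
cv2.imwrite('pics/c7.png',np.hstack([b,c]))
E
```

```text
[ 0.44436009 -0.29841697  0.07474855] 0.03330455963761358 [-0.01395359  0.59108597 -1.46422437]
[ 0.03 -0.07  3.47]
(np.float64(428.7813138662841), np.float64(217.55511542641466)) (np.float64(221.44611671980738), np.float64(175.34933592694398))
```

View pics/c7.png

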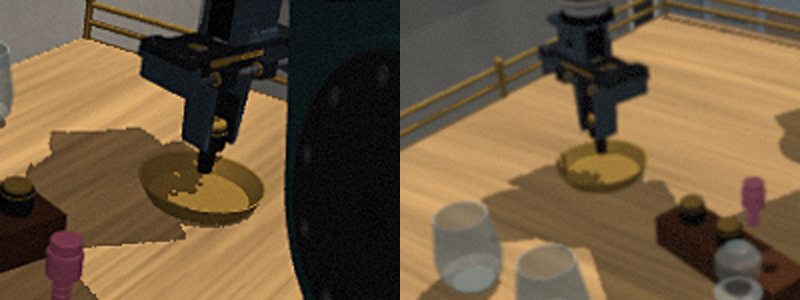

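The stopper is centred over the dish with its foot about 3.5 cm above the floor. Lowering slowly.

>>> apply_moves(plan=[[0, 0, 0.8, 0, 0, 0], [0, 0, 1.6, 0, 0, 0], [0, 0, 2.3, 0, 0, 0], [0, 0, 2.8, 0, 0, 0], [0, 0, 3.1, 0, 0, 0], [0, 0, 3.2, 0, 0, 0], [0, 0, 3.2, 0, 0, 0]])

```text
clock: 14.88
tool_pos: [0.4443, -0.2983, 0.0424]
tcp_rot: [0.422, 3.109, 0.003]
wrist_force: [-0.4, -0.1, -1.9]
opening: 0.0333
```

```bash
python3 - <<'E'
from h import *
s=arm.get_state();print(s['tool_pos'],s['opening'],s['wrist_force']);M=R.from_rotvec(s['tcp_rot']).as_matrix()
print(M[:,2], 'turn to level (tool deg):',np.degrees(np.cross([0,0,1],M.T@[0,0,-1])))
d=snap('side','s8')
b=cv2.resize(cv2.imread('pics/s8.png')[140:240,380:480],(600,600),interpolation=cv2.INTER_CUBIC);cv2.imwrite('pics/c8.png',b)
E
```

```text
[ 0.44434415 -0.29832355  0.0423973 ] 0.03330104235475736 [-0.38172515 -0.05862971 -1.93844689]
[ 0.00431935  0.00158735 -0.99998941] turn to level (tool deg): [ 0.15365111  0.21426499 -0.        ]
```

View pics/c8.png

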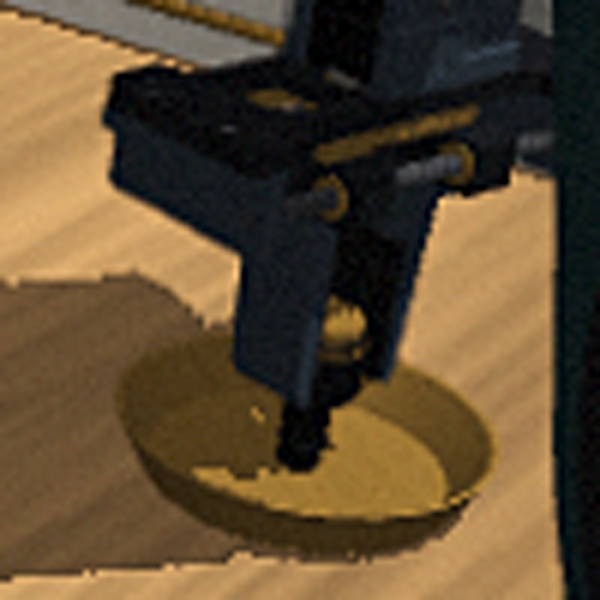

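```bash
python3 - <<'E'
from h import *
d=load('s8');f=lambda p:((np.array(proj(d,p))-[380,140])*6).round(0)
print(f([.4443,-.2983,.006]),f([.4443,-.2983,.068]))
e=snap('scene','g8');w=snap('wrist','w8')
print(proj(e,[.4443,-.2983,.006]),proj(e,[.4443,-.2983,.068]),proj(w,[.4443,-.2983,.068]))
C=cloud(d);r=d['frame'].astype(int)
m=(np.hypot(C[...,0]-.4443,C[...,1]+.2983)<0.028)&(C[...,2]>0.062)&(C[...,2]<0.08)
v,u=np.nonzero(m)
for a,b in zip(v[::2],u[::2]):
    if r[a,b,0]>r[a,b,2]+25: print(a,b,C[a,b].round(4))
c=cv2.resize(cv2.imread('pics/g8.png')[110:210,170:270],(400,400),interpolation=cv2.INTER_CUBIC)
x=cv2.resize(cv2.imread('pics/w8.png')[150:350,180:380],(400,400))
cv2.imwrite('pics/c9.png',np.hstack([c,x]))
E
```

```text
[292. 461.] [319. 314.]
(np.float64(221.49888985539616), np.float64(174.89246923109218)) (np.float64(219.62130124686004), np.float64(157.0895735069497)) (np.float64(280.28496701878845), np.float64(280.3932335404045))
190 436 [ 0.446  -0.3145  0.0675]
191 435 [ 0.4438 -0.3053  0.0691]
191 437 [ 0.4407 -0.3087  0.069 ]
191 439 [ 0.4395 -0.3167  0.0666]
192 434 [ 0.4428 -0.2989  0.0692]
192 436 [ 0.4406 -0.3044  0.0681]
192 438 [ 0.4373 -0.3074  0.0682]
192 440 [ 0.4355 -0.3138  0.0666]
193 434 [ 0.4397 -0.2931  0.0699]
193 436 [ 0.4378 -0.299   0.0685]
193 438 [ 0.434  -0.3008  0.0693]
193 440 [ 0.4307 -0.3038  0.0694]
194 435 [ 0.4373 -0.2937  0.0681]
194 437 [ 0.4337 -0.2958  0.0687]
194 439 [ 0.43   -0.2978  0.0694]
195 435 [ 0.4344 -0.2881  0.0687]
195 437 [ 0.4308 -0.2902  0.0693]
195 439 [ 0.4292 -0.2971  0.0675]
196 434 [ 0.4351 -0.2855  0.067 ]
196 436 [ 0.4321 -0.2891  0.0668]
196 438 [ 0.4305 -0.2957  0.0651]
197 435 [ 0.4336 -0.2882  0.0641]
197 437 [ 0.4298 -0.29    0.0649]
```

View pics/c9.png

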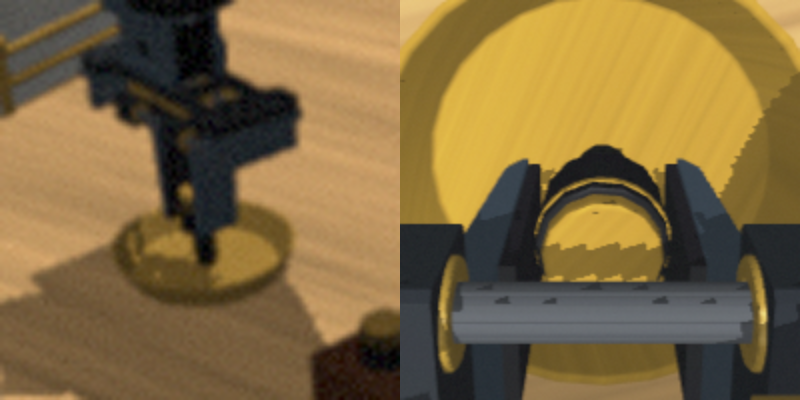

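The cap top in the depth data is close to level, at about 69 mm, so tilt is only a few degrees at most. I'll bring it to the floor and watch the force.

>>> apply_moves(plan=[[0, 0, 0.05, 0.15, 0.2, 0], [0, 0, 0.1, 0.15, 0.2, 0], [0, 0, 0.1, 0.15, 0.2, 0]])

```text
clock: 15.28
tool_pos: [0.4448, -0.2985, 0.042]
tcp_rot: [0.422, 3.112, -0.001]
wrist_force: [-0.4, -0.4, -1.7]
opening: 0.0332
```

>>> apply_moves(plan=[[0, 0, 0.07, 0, 0, 0], [0, 0, 0.1, 0, 0, 0], [0, 0, 0.1, 0, 0, 0]])

```text
clock: 15.53
tool_pos: [0.4447, -0.2985, 0.041]
tcp_rot: [0.422, 3.112, -0.001]
wrist_force: [-0.1, -0.2, -2.0]
opening: 0.0333
```

>>> apply_moves(plan=[[0, 0, 0.1, 0, 0, 0], [0, 0, 0.1, 0, 0, 0]])

```text
clock: 15.7
tool_pos: [0.445, -0.2987, 0.0402]
tcp_rot: [0.422, 3.111, -0.001]
wrist_force: [-1.0, 1.2, 2.7]
opening: 0.0333
```

>>> apply_moves(plan=[[0, 0, 0.1, 0, 0, 0], [0, 0, 0.1, 0, 0, 0]])

```text
clock: 15.87
tool_pos: [0.4455, -0.299, 0.04]
tcp_rot: [0.422, 3.111, -0.001]
wrist_force: [-2.7, 3.2, 15.8]
opening: 0.0334
```

It touched the floor at 0.040 as predicted. I'll ease off and release.

>>> apply_moves(plan=[[0, 0, -0.03, 0, 0, 0], [0, 0, -0.03, 0, 0, 0]], newtons=4)

```text
clock: 16.03
tool_pos: [0.4457, -0.2991, 0.0404]
tcp_rot: [0.422, 3.11, -0.002]
wrist_force: [1.2, -0.3, -1.6]
opening: 0.034
```

>>> apply_moves(plan=[[0, 0, 0, 0, 0, 0], [0, 0, 0, 0, 0, 0], [0, 0, 0, 0, 0, 0], [0, 0, 0, 0, 0, 0]], grip=5.4)

```text
clock: 16.37
tool_pos: [0.4457, -0.2991, 0.0404]
tcp_rot: [0.422, 3.11, -0.002]
wrist_force: [0.5, -0.3, 0.1]
opening: 0.0538
```

```bash
python3 - <<'E'
from h import *
s=arm.get_state();print(s['tool_pos'],s['opening'],s['wrist_force'])
d=snap('side','s10');w=snap('wrist','w10')
b=cv2.resize(cv2.imread('pics/s10.png')[140:240,380:480],(400,400),interpolation=cv2.INTER_CUBIC)
x=cv2.resize(cv2.imread('pics/w10.png')[150:350,180:380],(400,400))
cv2.imwrite('pics/c10.png',np.hstack([b,x]))
E
```

```text
[ 0.44566162 -0.29908758  0.0403656 ] 0.05377586592272388 [ 0.53016069 -0.31045072  0.06604315]
```

View pics/c10.png

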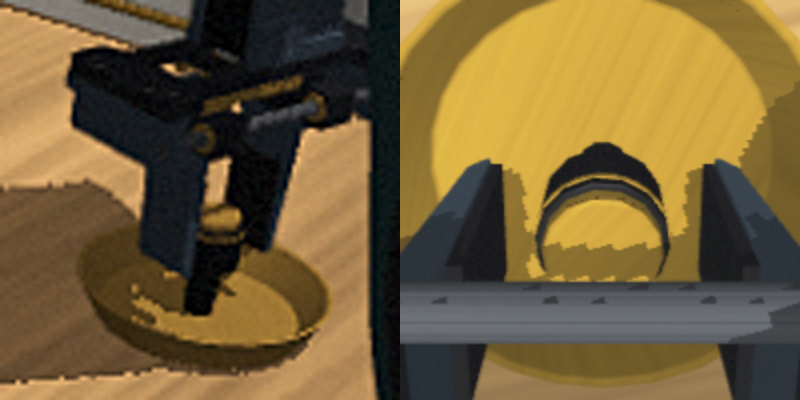

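The stopper stands on its own, clear of the open fingers. Retreating straight up.

>>> apply_moves(plan=[[0, 0, -0.5, 0, 0, 0], [0, 0, -1.5, 0, 0, 0], [0, 0, -3, 0, 0, 0], [0, 0, -5, 0, 0, 0], [0, 0, -8, 0, 0, 0], [0, 0, -11, 0, 0, 0], [0, 0, -14, 0, 0, 0], [0, 0, -16, 0, 0, 0]])

```text
clock: 17.13
tool_pos: [0.4458, -0.2993, 0.2042]
tcp_rot: [0.422, 3.108, -0.004]
wrist_force: [0.2, -1.4, 0.5]
opening: 0.0541
```

>>> apply_moves(plan=[[0, 0, 0, 0, 0, 0], [0, 0, 0, 0, 0, 0], [0, 0, 0, 0, 0, 0], [0, 0, 0, 0, 0, 0]])

```text
clock: 17.47
tool_pos: [0.4452, -0.2988, 0.203]
tcp_rot: [0.422, 3.109, -0.003]
wrist_force: [-0.2, -0.2, -0.5]
opening: 0.054
```

```bash
python3 - <<'E'
from caps import *
caps('s11')
D=load('s11');C=cloud(D);g=snap('scene','g11');snap('wrist','w11')
m=(C[...,0]>.37)&(C[...,0]<.52)&(C[...,1]<-.22)&(C[...,1]>-.38)&(C[...,2]>.05)&(C[...,2]<.1)
q=C[m];print(len(q),q.min(0),q.max(0)); t=q[q[:,2]>.062];print('dish cap',np.median(t,0))
for n,p in dict(dec=[.755,.15],g1=[.74,-.26],g2=[.755,-.105]).items():print(n)
A=cv2.imread('pics/scene0.png')
b=cv2.resize(cv2.imread('pics/s11.png')[120:300,240:480],(400,300),interpolation=cv2.INTER_CUBIC)
x=cv2.resize(cv2.imread('pics/g11.png'),(400,300))
cv2.imwrite('pics/c11.png',np.vstack([np.hstack([b,x]),np.hstack([cv2.resize(cv2.imread('pics/w11.png'),(400,300)),cv2.resize(A,(400,300))])]))
E
```

```text
[0.5667, 0.0679] 0 None 
[0.5475, -0.0015] 57 0.0763 [0.0755 0.0772]
[0.5283, -0.0709] 46 0.0762 [0.0756 0.0774]
166 [ 0.42669368 -0.31492356  0.0500864 ] [ 0.45968639 -0.28210245  0.06842994]
dish cap [ 0.44108048 -0.29335345  0.06615946]
dec
g1
g2
```

View pics/c11.png

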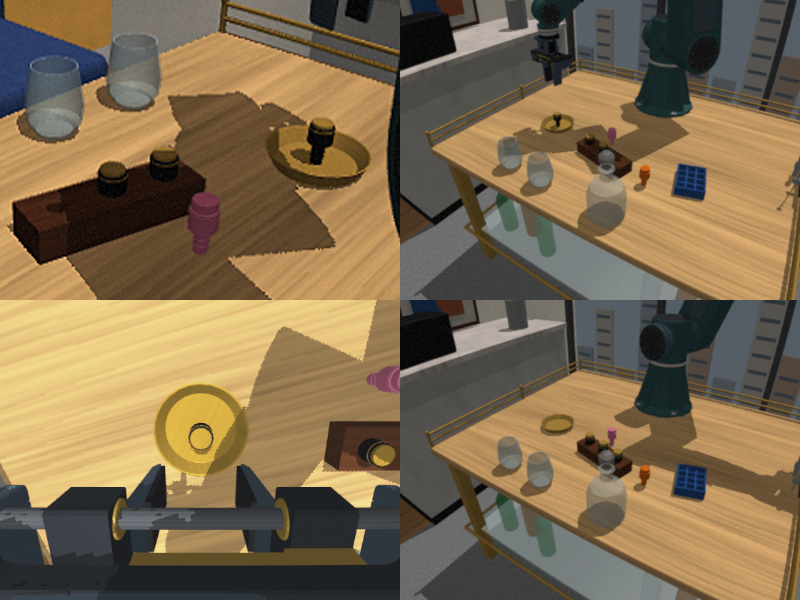

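The tired stopper stands upright in the dish with its top at about 67 mm (4 + 62), so its cap is down. The two firm stoppers are seated with their caps down, and the bystanders look the same as before.

```bash
python3 -c "
from bench import arm
print(arm.hand_in())"
```

```text
the job is handed in; nothing more can be done
None
```

I pressed all three caps slowly until each clicked. The left stopper (+y end) gave way at about 3.5 N, against about 11 N for the middle one and 10 N for the right. I lifted the left one out and stood it in the brass dish with its cap still down, and handed in at about 17.6 s.

- **Last checks:** the two firm stoppers are seated, with cap tops about 7 mm lower than at the start. The tired stopper stands free and upright in the dish, its top at about 67 mm, which matches a clicked-down cap.
- **Bystanders:** the decanter, glasses and ice tray look unmoved next to the first picture. I compared them by eye only and did not measure them again.
- **Small surprises:** the wrist read 7 N upward for a moment when I gripped the tired stopper. Setting it down peaked at about 16 N on the dish floor. The stopper may have tilted a few degrees in the grip. It stood upright once released.

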